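Clamp a limestone tile in the hinged carving jig, pin it and hold it shut

TASK

Push the small limestone tile back along the jig's bed until you feel it come up firmly against the wooden stop, then swing the jig's metal frame down onto it. Take the steel pin from its stand and push it through the hole in the frame's corner down into the steel lug underneath, right to its collar, and press the sprung frame fully shut. Finish while still holding: keep hold of the pin or the frame and keep pressing down, without letting go; leave the mallet, jar and stone offcut alone.

Things in the scene. Friction and masses are not known exactly. Their poses are not given: they have to be found in the camera images.
- jig: carving jig, fixed to the bench: plywood bed 200 x 190 x 12 mm (x, y, z). Origin: centre of the bed's underside, on the bench top; x points from its open front to the hinge, y to the side with the lug, z up. Two wooden guide rails (inner faces at y = +50 and -50 mm, top 34 mm above the bench, x -85 to +65 mm) lead the tile; the front between them is open
- platen (a point): middle of the top of the black rubber platen at rest, 22 mm above the bench, jig x = -13, y = 0; 150 x 94 mm (x, y). It carries the tile on stiff springs and gives way 4 mm down when the frame presses on the tile
- hinge (a point): middle of the frame's hinge axis, fixed at jig x = +85, y = 0 mm, 49 mm above the bench; the axis runs along the jig's y. Two steel hinge blocks 44 mm high stand at y = +76 and -76 mm
- frame (a joint): opening angle of the clamping frame, rad: 0 = fully shut (level, hard stop), grows as it swings up; starts at 1.2 to 1.5 (nearly upright), stays where it is left (2 to 3 N at the front edge moves it). The last 0.04 rad presses the tile against the springs: about 10 N down at the pin hole shuts it; let go, it springs back to about 0.03
- frame_edge (a point): middle of the frame's free front edge, 168 mm from the hinge axis, at half the plate's thickness. The frame is an aluminium plate 170 x 170 x 8 mm, 85 mm either side of the middle in y, with a window 50 x 60 mm; its middle plane holds the hinge axis. Shut, its top is 53 mm above the bench. A rubber strip under it presses on the tile
- socket (a point): mouth of the pin hole in the steel lug (28 x 26 mm, top 44 mm above the bench) at the jig's front corner, jig x = -65, y = +68 mm; hole 12.5 mm wide, 32 mm deep, vertical. The frame has a 12.5 mm hole 150 mm from the hinge axis that lies right above it when the frame is shut
- fence: wooden stop across the bed, fixed, a bar 12 x 92 x 26 mm (x, y, z) standing on the bed near the hinge; origin at the centre of its underside, axes as the jig's. Its face towards the tile is at its x = -6 mm. Its place along the bed differs each time
- tile_c (a point): centre of the loose limestone tile, 90 x 96 x 24 mm (x, y, z), about 0.45 kg, carved rosette on top; flat on the platen between the rails, top 46 mm above the bench, 12 to 40 mm short of the stop at the start; sliding it takes 3 to 6 N. Against the stop its centre is at x = -51 mm from the stop's origin
- pin_grip (a point): loose upright steel pin, 0.09 kg, 82 mm tall: shank 10 mm thick, 36 mm long, chamfered foot; collar 24 mm wide, 4 mm thick; round grip 18 mm thick, 42 mm long. This point: on the axis in the grip, 62 mm above the foot; z up. It starts in a wooden stand (56 x 56 x 45 mm, hole 13.5 mm wide, 40 mm deep), collar on the stand's top, this point 71 mm above the bench
- pin_tip (a point): the foot of the pin, on its axis
- mallet: bystander: wooden mallet lying on the bench, 260 mm long
- jar: bystander: glass jar 60 mm in diameter, 85 mm tall; near the pin's stand
- offcut: bystander: stone block 90 x 90 x 30 mm
Things that resemble listed ones, but are neither listed nor needed, are in the scene too. What is shaped like the part that bears pin_grip but yellow is not meant.

How it is judged:
On the way, in this order (a step that is already met when the one before it is completed fails the run):
1. the tile is pushed against the stop (x of tile_c in the frame of fence above -0.054 m), for 0.2 s.
2. the frame is swung down onto the tile (value of joint frame below 0.08 rad), for 0.2 s.
At the end, for the whole second after the job is handed in: fingers still bear on pin or frame (over 2 N); frame pressed shut within 0.014 rad; pin in the lug, tip at least 22.5 mm below its mouth, within 4 mm of the axis and 0.12 rad of upright; tile within 3 mm of the stop (value of joint frame below 0.014 rad and x of tile_c in the frame of fence above -0.054 m and horizontal distance between pin_tip and socket below 0.004 m and z of pin_tip in the frame of socket below -0.0225 m and angle between the z axis of pin_grip and the z axis of socket, either way round below 0.12 rad and (contact force between the fingers and pin above 2 N or contact force between the fingers and frame above 2 N)); the arm keeps its last pose, push and grip.
It fails at once if the mallet is moved more than 30 mm (distance of mallet from where it was at the start of the episode above 0.03 m).
It fails at once if the jar is moved more than 30 mm (distance of jar from where it was at the start of the episode above 0.03 m).
It fails at once if the offcut is moved more than 30 mm (distance of offcut from where it was at the start of the episode above 0.03 m).
It also fails if it takes over 72 s, if anything falls off the work surface, if the arm or the gripper's body presses on something with over 40 N, if the wrist force passes 120 N, or if a joint passes its speed limit or range.

ROBOT

A 7-joint arm with a two-finger parallel gripper is mounted at the origin on the work surface. World frame = base frame: x ahead of the robot, y to its left, z up, the work surface at z = 0. Lengths are in m, angles in rad, forces in N, time in s.
With the tool pointing down it reaches from about 0.425 to 0.925 m from the base axis. Payload 6.8 kg.
Tool frame: the origin (TCP) lies between the finger pads; the fingertips stand 17 mm ahead of it and the grasp point (between the pads) lies 2 mm behind it; z points along the fingers, y is the direction in which the jaws open and shut (so a half turn about z gives the same grasp; the last joint's range is limited). The gripper opens to 85 mm and grips with 20 to 120 N. Pads are 22 mm wide; open, the fingers measure 114 mm over their backs; the gripper's body (76 mm by 85 mm) begins 54 mm behind the grasp point. The pads swing forward as they close: fully open they stand 13 mm farther back than shut.
Start: joints at [-0.108, 0.477, 0.022, 1.555, -0.011, 1.109, -0.083], TCP at [0.675, 0, 0.248] pointing down, gripper open.
Joint ranges: [-2.96, 2.96], [-0.34, 2.1], [-1.41, 1.46], [0.24, 2.44], [-1.37, 4.51], [0.17, 1.92], [-2.96, 2.96]. Speed limits (rad/s): [2.39, 2.39, 3.14, 3.14, 3.14, 3.14, 3.14].

INTERFACE

Orientations are given as a unit quaternion [w, x, y, z].
In Python, from station import bot gives the robot as it stands. The module is installed in compiled form; this text tells all that it offers.
- The arm moves only by the tool carry_out, never from a script. Its argument "moves" is a list of rows, each a list of 3 entries, a list of its own where there are three numbers: the turn, a rotation vector about the tool's x, y, z in degrees, then the shift along the tool's x, y, z in cm, then the finger opening in cm, from 0 to 8.54. A call has 1 to 5 rows; each row is the pose to reach, as a shift and turn from the pose commanded when the call began, along the tool's axes at that moment; what a row does not reach only later rows make up. A row lasts 1/8 s, in which the tool goes at most 62.5 mm and 10.7 degrees, less where a joint would pass 70% of its speed; a pose out of reach is approached as far as the arm can. A call with a gripper value outside its range is refused whole. The fingers move at their own pace and stop on an object; "newtons" is the grip in N (left out, the last holds). Time passes only in rows, so rows that repeat a pose let the fingers close. It gives the time, the measured TCP pose, the force and the opening at its end, in the units of the state.
- bot.get_obs(): the state, without advancing time (a new reading comes with each control period).
- bot.read_camera(name): name is "scene" or "side" or "wrist"; returns the picture (480x640x3 uint8, red, green, blue); there is no depth.
- bot.camera_info(name): a dict with "vertical_fov" (degrees; the focal length in pixels is half the picture's height over the tangent of half this angle, whatever the lens; pixels are square), "cx", "cy" (the principal point, pixels), "position" and "attitude" of the camera in the world. Camera axes: x right, y up, looking along -z (the intrinsics and any distortion apply to the point x, -y, -z); pixel columns grow to the right and rows downward; lengths in m; the calibration is good to about 2 mm. A picture is of the moment at which its call begins: read the wrist's pose just before it. camera_info takes no time and is no camera call; for the wrist camera it gives the pose at the moment of the call.
- bot.hand_in(): hands the job in, once; it reports no verdict.
Trained networks look in the newest picture that a camera, given by its name, has taken for a name from the list of things; names that differ only in an ending like _2 or _b are one class to them, and where a whole thing is asked for, a point or a joint stands for the part that bears it (a point fixed in the world has none). Each returns a list of dicts, best first, with "score" (0 to 1); they miss things now and then, are a little off and sometimes report something else, mostly with a low value. They report only what shows in the picture. A call takes as long as a camera call. They do not tell look-alikes from the thing itself.
- bot.silhouettes(label, camera): "region" (480x640 bool, what is visible of it) and "location" ([column, row] in pixels, amid what is visible of it).
The state is a dict: "t": time; "q": joint angles; "joint_vel": joint speeds; "joint_torque": joint torques, N m; "eef_pos": TCP position; "tool_rot": TCP orientation; "contact_force": force on the tool from outside, world axes, zero at the start; "torque": the same for the moment, N m; "gripper_width": opening from 0.0 (shut) to 1.0 (fully open).
Only numpy, scipy, OpenCV 4.12 (cv2) and the standard library are available. Lean on these libraries where they do the work, as an engineer would, in place of code of your own. Each camera call takes 0.05 s, during which the arm holds its last target. There are 200 camera calls.

## Working session

There is one attempt and no reset: what is moved stays moved. The work goes in short steps, Python scripts to look and compute and a tool call to move; the robot and the scene stay as the last step left them, time stands still between calls to the robot, and variables do not carry over. Pictures are saved under pics/ and viewed, about 8 in all and at most 12, crops included, and the job is handed in when it is done.

Besides the shell and the picture viewer there is one more tool, called after "Emit:" as name(argument=value, ...), one argument or row to a line, values as JSON. carry_out: Moves the arm, as the interface text tells. Its arguments: {"type":"object","properties":{"moves":{"type":"array"},"newtons":{"type":"number"}},"required":["moves"]}

```bash
mkdir -p pics
cat > h.py <<'E'
import numpy as np, cv2
from station import bot
from scipy.spatial.transform import Rotation as R
def q2R(q): return R.from_quat([q[1],q[2],q[3],q[0]]).as_matrix()
def att(i):
    a=np.array(i["attitude"],float)
    return a if a.shape==(3,3) else q2R(a)
def K(i):
    f=240/np.tan(np.radians(i["vertical_fov"])/2)
    return np.array([[f,0,i["cx"]],[0,f,i["cy"]],[0,0,1]])
def dist(i):
    for k in i:
        if 'dist' in k: return np.array(i[k],float)
    return np.zeros(5)
def ray(i,px):
    u=cv2.undistortPoints(np.array([[px]],float),K(i),dist(i))[0,0]
    d=att(i)@np.array([u[0],-u[1],-1]); return np.array(i["position"]),d/np.linalg.norm(d)
def onz(i,px,z):
    p,d=ray(i,px); return p+d*(z-p[2])/d[2]
def proj(i,P):
    c=(np.atleast_2d(P)-np.array(i["position"]))@att(i); c=c*[1,-1,-1]
    return cv2.projectPoints(c,np.zeros(3),np.zeros(3),K(i),dist(i))[0][:,0]
def tri(rs):
    A=sum(np.eye(3)-np.outer(d,d) for p,d in rs); b=sum((np.eye(3)-np.outer(d,d))@p for p,d in rs)
    return np.linalg.solve(A,b)
def snap(n,f):
    i=bot.camera_info(n); im=bot.read_camera(n); cv2.imwrite(f"pics/{f}.png",im[:,:,::-1]); return i,im
E
python3 - <<'E'
from h import *
o=bot.get_obs(); print({k:np.round(v,3) for k,v in o.items()})
for n in ["scene","side","wrist"]:
    i,im=snap(n,n+"0"); print(n,i)
    for l in ["jig","frame","fence","tile_c","pin_grip","mallet","jar","offcut"]:
        try: print(l,[(round(float(d["score"]),2),np.round(d["location"]).tolist(),int(d["region"].sum())) for d in bot.silhouettes(l,n)])
        except Exception as e: print(l,e)
a=[cv2.imread(f"pics/{n}0.png") for n in ["scene","side"]]
E
```

```text
{'t': np.float64(0.0), 'q': array([-0.108,  0.478,  0.022,  1.556, -0.012,  1.109, -0.083]), 'joint_vel': array([ 0.002, -0.   ,  0.001, -0.001,  0.002,  0.001,  0.   ]), 'joint_torque': array([-1.0000e-03, -5.9644e+01,  1.6080e+00, -2.8119e+01,  1.2000e-02,
        9.0000e-03,  0.0000e+00]), 'eef_pos': array([ 0.674, -0.   ,  0.247]), 'tool_rot': array([-0.001,  0.707,  0.707, -0.001]), 'contact_force': array([-0.165, -0.178, -0.113]), 'torque': array([-0.009, -0.013, -0.023]), 'gripper_width': np.float64(0.997)}
scene {'vertical_fov': 51.61534458104156, 'cx': 321.0694933025754, 'cy': 237.75681518797938, 'position': array([ 1.17905404, -0.68234193,  0.90340873]), 'attitude': array([0.84121679, 0.37970643, 0.15871805, 0.3506935 ])}
jig [(0.56, [364.0, 242.0], 4767)]
frame [(0.69, [371.0, 229.0], 2702)]
fence [(0.68, [274.0, 321.0], 195), (0.41, [368.0, 225.0], 2724)]
tile_c [(0.81, [345.0, 236.0], 578)]
pin_grip [(0.67, [242.0, 311.0], 183), (0.53, [306.0, 310.0], 180), (0.48, [274.0, 321.0], 161)]
mallet [(0.93, [444.0, 189.0], 378), (0.48, [211.0, 360.0], 1975)]
jar [(0.92, [232.0,
[... 497 characters left out ...]
, [359.0, 161.0], 148), (0.55, [330.0, 178.0], 158)]
mallet [(0.64, [152.0, 393.0], 3139)]
jar [(0.82, [418.0, 198.0], 1080)]
offcut [(0.96, [405.0, 159.0], 1017)]
wrist {'vertical_fov': 71.61379754140245, 'cx': 314.70371044878834, 'cy': 238.98117450737283, 'position': array([0.6742262 , 0.06854522, 0.3745214 ]), 'attitude': array([ 9.90895241e-01, -1.34633705e-01,  7.76084704e-05, -6.17086625e-04])}
jig [(0.66, [190.0, 132.0], 47992), (0.4, [186.0, 131.0], 39439)]
frame [(0.82, [186.0, 130.0], 39100)]
fence [(0.42, [240.0, 109.0], 15)]
tile_c [(0.68, [117.0, 137.0], 723)]
pin_grip [(0.8, [280.0, 372.0], 455)]
mallet []
jar [(0.58, [114.0, 450.0], 2178), (0.16, [242.0, 111.0], 16)]
offcut []
```

View pics/scene0.png

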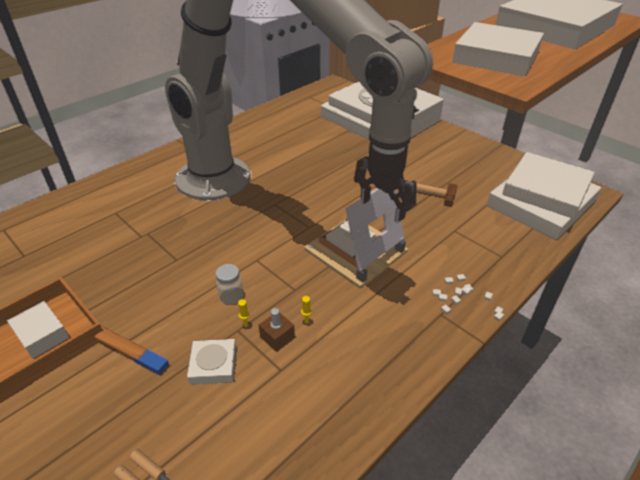

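View pics/side0.png

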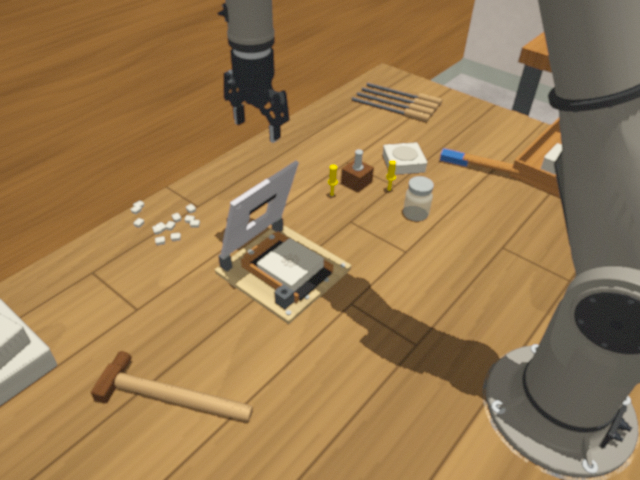

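The scene view shows the jig at about (360,240) with its frame up. The dark stand with the steel pin is at (275,320), yellow decoys at (243,312) and (306,310), and the jar at (230,284). In the side view the jig is at (285,265), the pin at (358,160) and the lug at about (285,297).

Run:
```python
from h import *
s=cv2.imread("pics/side0.png"); c=cv2.imread("pics/scene0.png")
L=cv2.resize(s[155:325,200:360],(480,510),interpolation=cv2.INTER_CUBIC)
a=cv2.resize(c[270:350,225:325],(320,256),interpolation=cv2.INTER_CUBIC)
b=cv2.resize(c[180:285,300:415],(320,292),interpolation=cv2.INTER_CUBIC)
o=np.zeros((550,800,3),np.uint8); o[:510,:480]=L; o[:256,480:]=a; o[256:548,480:]=b
cv2.imwrite("pics/comp.png",o)
i,j=bot.camera_info("scene"),bot.camera_info("side")
X=tri([ray(i,(275.5,316)),ray(j,(358.5,159))]);print(X)
for n,pts in (("side",[(217,268),(290,318),(350,265)]),("scene",[(307,246),(362,283),(407,245)])):
    for p in pts: print(n,onz(bot.camera_info(n),p,0.012).round(4))
```

```text
[ 0.61782765 -0.26613857  0.06881797]
side [0.6478 0.1595 0.012 ]
side [0.4509 0.1583 0.012 ]
side [ 0.4512 -0.0233  0.012 ]
scene [ 0.4573 -0.0213  0.012 ]
scene [ 0.6507 -0.0182  0.012 ]
scene [0.6425 0.1712 0.012 ]
```

View pics/comp.png

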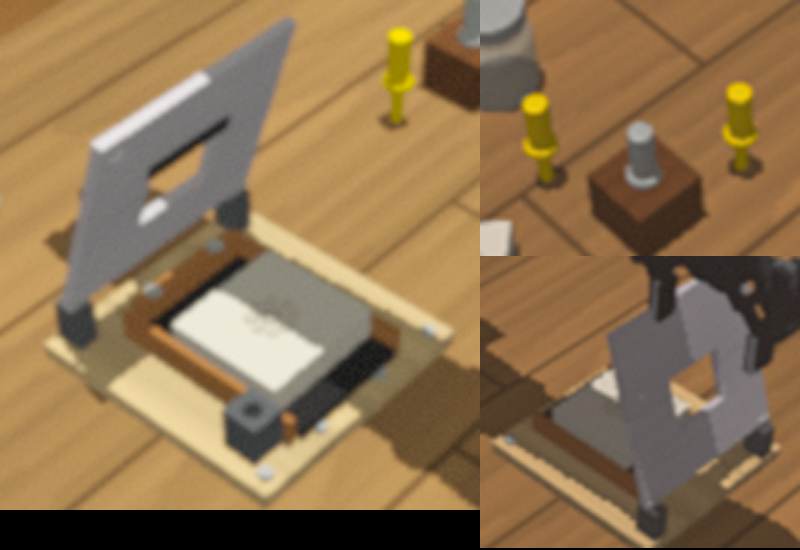

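The composite shows the bed nearly aligned with the world axes, with the hinge on +x and the lug on +y. The lug hole is at side px (284,291). The steel pin triangulates to z=0.069, against 0.071 in the text. Next I'll move over the jig's front for a wrist view.

Emit:
carry_out(
  moves=[
    [[0,0,0],[0,0,-4],0],
    [[0,0,0],[1,-6,-5],0],
    [[0,0,0],[3,-12,-5],0],
    [[0,0,0],[5,-18,-5],0],
    [[0,0,0],[6,-22,-5],0],
  ],
  newtons=60,
)

```text
t: 1.98
eef_pos: [0.4526, 0.0609, 0.2984]
tool_rot: [0.0, 0.707, 0.708, 0.0]
contact_force: [1.1, 0.4, 0.3]
gripper_width: -0.002
```

Emit:
carry_out(
  moves=[
    [[0,0,0],[0,0,0],0],
    [[0,0,0],[0,0,0],0],
  ],
)

```text
t: 2.22
eef_pos: [0.4559, 0.0598, 0.2988]
tool_rot: [0.0, 0.707, 0.707, 0.001]
contact_force: [0.8, -0.3, 0.6]
gripper_width: -0.001
```

Run:
```python
from h import *
o=bot.get_obs(); print({k:np.round(v,3) for k,v in o.items()})
i,im=snap("wrist","w1"); print(i)
for l in ["jig","frame","fence","tile_c"]:
    print(l,[(round(float(d["score"]),2),np.round(d["location"]).tolist(),int(d["region"].sum()),cv2.boxPoints(cv2.minAreaRect(np.argwhere(d["region"])[:,::-1].astype(np.float32))).round().tolist()) for d in bot.silhouettes(l,"wrist")])
np.save("w1.npy",i,allow_pickle=True)
```

```text
{'t': np.float64(2.225), 'q': array([-0.222,  0.069, -0.046,  1.983,  0.004,  1.088, -0.271]), 'joint_vel': array([ 0.008,  0.023,  0.008, -0.015,  0.001,  0.   , -0.002]), 'joint_torque': array([-3.5500e-01, -3.3749e+01, -2.3300e-01, -2.7260e+01, -3.0000e-02,
        6.8000e-02, -8.0000e-03]), 'eef_pos': array([0.456, 0.06 , 0.299]), 'tool_rot': array([0.   , 0.707, 0.707, 0.001]), 'contact_force': array([ 0.8  , -0.302,  0.585]), 'torque': array([-0.028, -0.022,  0.088]), 'gripper_width': np.float64(-0.001)}
{'vertical_fov': 71.61379754140245, 'cx': 314.70371044878834, 'cy': 238.98117450737283, 'position': array([0.4549124 , 0.1283444 , 0.42502261]), 'attitude': array([ 9.90906803e-01, -1.34545634e-01, -6.67947382e-04, -8.56316708e-04])}
jig [(0.58, [453.0, 189.0], 27669, [[278.0, 312.0], [318.0, 64.0], [538.0, 100.0], [498.0, 348.0]])]
frame [(0.65, [496.0, 209.0], 11047, [[448.0, 341.0], [482.0, 93.0], [537.0, 101.0], [504.0, 349.0]])]
fence [(0.73, [444.0, 195.0], 1193, [[432.0, 234.0], [441.0, 156.0], [457.0, 158.0], [448.0, 236.0]])]
tile_c [(0.6, [377.0, 196.0], 6732, [[338.0, 154.0], [421.0, 154.0], [421.0, 239.0], [338.0, 239.0]])]
```

View pics/w1.png

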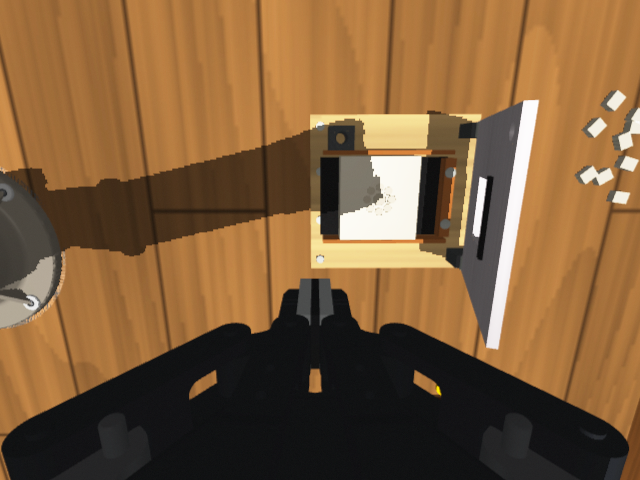

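Wrist view: bed edge from (310,115) to (312,268), lug hole at (340,139), white tile at (339-421, 155-240), fence at about x=440-455, frame front edge running from (532,101) to (492,348).

Run:
```python
from h import *
i=np.load("w1.npy",allow_pickle=True).item()
s=bot.camera_info("side")
im=cv2.imread("pics/w1.png"); g=cv2.cvtColor(im,cv2.COLOR_BGR2GRAY)
print(g[130:150,326:356])
for n,p,z in [("bedFL",(310.5,114.5),.012),("bedFR",(312,268),.012),("railtopL",(322,151),.034),("lug",(340.3,139),.044),("tFL",(339.5,155.5),.046),("tBL",(419,154.5),.046),("tBR",(421,239.5),.046),("tFR",(341,240.5),.046),("fenceR",(435.5,236),.038),("fenceL",(441,157),.038)]:
    print(n,onz(i,p,z).round(4))
print("lug side",onz(s,(284.3,291.3),.044).round(4), "tri",tri([ray(i,(340.3,139)),ray(s,(284.3,291.3))]).round(4))
```

```text
[[96 81 44 39 41 40 42 42 40 39 42 41 42 41 41 40 39 41 42 42 46 48 47 42
  42 42 41 41 52 87]
 [94 81 43 40 42 41 41 42 47 44 40 41 41 38 37 35 36 37 38 41 46 46 47 42
  41 42 41 41 50 86]
 [92 81 43 40 40 39 40 41 51 44 40 40 36 34 33 31 31 33 34 35 40 40 41 41
  39 40 40 41 56 86]
 [92 79 43 39 41 40 41 41 46 41 40 48 65 68 66 59 41 31 30 32 37 39 42 40
  41 42 40 41 60 86]
 [88 77 42 40 42 41 42 41 40 40 42 70 87 89 88 83 72 50 34 31 33 40 40 39
  42 40 41 41 61 84]
 [87 76 41 39 42 41 42 40 41 39 58 81 88 88 88 87 88 76 41 30 30 35 40 41
  41 39 39 40 59 82]
 [87 76 43 39 40 43 41 41 41 37 74 86 87 86 87 87 88 87 57 34 29 33 38 41
  41 41 40 41 59 83]
 [88 77 43 39 42 42 42 40 42 36 81 90 89 87 89 89 88 89 72 37 30 33 38 39
  40 42 41 39 60 83]
 [90 77 42 39 42 41 41 42 41 36 80 90 89 89 90 90 89 89 75 43 31 32 37 40
  40 41 41 40 60 84]
 [89 78 43 38 39 42 42 41 41 37 77 89 89 89 90 91 91 90 78 41 30 36 40 40
  39 42 42 43 60 85]
 [91 79 44 39 41 41 41 41 42 39 64 87 91 90 93 91 92 92 68 38 32 36 40 41
  39 40 40 41 67 87]
 [91 80 43 39 41 40 39 43 42 40 49 74 88 91 93 91 92 85
[... 447 characters left out ...]
9 40 42 43 41 40 41 41 41 40 41 41 41 40 41 42
  40 40 40 41 69 86]
 [89 77 43 38 40 42 41 41 39 40 41 42 43 42 41 41 41 41 40 40 40 41 41 40
  39 40 40 40 70 86]
 [88 76 43 39 40 40 41 41 40 38 40 40 41 41 40 38 39 40 40 41 40 42 40 40
  41 40 41 41 70 86]
 [84 73 42 41 41 40 41 42 41 39 39 41 40 43 40 42 38 39 40 40 40 40 40 40
  40 41 41 40 67 84]]
bedFL [0.4507 0.1648 0.012 ]
bedFR [ 0.4518 -0.0257  0.012 ]
railtopL [0.4638 0.1239 0.034 ]
lug [0.4836 0.1367 0.044 ]
tFL [0.4829 0.1192 0.046 ]
tBL [0.5707 0.1201 0.046 ]
tBR [0.5811 0.0226 0.046 ]
tFR [0.4865 0.0216 0.046 ]
fenceR [0.6009 0.0247 0.038 ]
fenceL [0.5983 0.1172 0.038 ]
lug side [0.4835 0.1373 0.044 ] tri [0.4838 0.1368 0.0434]
```

Measured: lug hole (0.4838, 0.1368, z 0.0434 against 0.044), tile front x≈0.4845, fence face x≈0.600, so the tile has about 25 mm to travel. I'll descend in front of the tile.

Emit:
carry_out(
  moves=[
    [[0,0,0],[1,-0.5,6],0],
    [[0,0,0],[1,-0.5,12],0],
    [[0,0,0],[1,-0.5,18],0],
    [[0,0,0],[1,-0.5,24],0],
    [[0,0,0],[1,-0.5,25],0],
  ],
)

```text
t: 3.1
eef_pos: [0.4476, 0.0692, 0.0451]
tool_rot: [-0.002, 0.707, 0.707, -0.003]
contact_force: [0.4, -0.4, 0.4]
gripper_width: -0.002
```

Emit:
carry_out(
  moves=[
    [[0,0,0],[0,0,0],0],
    [[0,0,0],[0,1,0],0],
    [[0,0,0],[0,2,0],0],
    [[0,0,0],[0,2.5,0],0],
    [[0,0,0],[0,3,0],0],
  ],
)

```text
t: 3.72
eef_pos: [0.4796, 0.0699, 0.0486]
tool_rot: [-0.0, 0.707, 0.707, -0.0]
contact_force: [-3.8, 0.2, 2.0]
gripper_width: -0.002
```

Emit:
carry_out(
  moves=[
    [[0,0,0],[0,0.3,0],0],
    [[0,0,0],[0,0.6,0],0],
    [[0,0,0],[0,0.9,0],0],
    [[0,0,0],[0,1.2,0],0],
  ],
)

```text
t: 4.22
eef_pos: [0.4921, 0.07, 0.0483]
tool_rot: [-0.0, 0.707, 0.707, -0.0]
contact_force: [-3.4, 0.4, 3.0]
gripper_width: -0.003
```

Emit:
carry_out(
  moves=[
    [[0,0,0],[0,0.2,0],0],
    [[0,0,0],[0,0.4,0],0],
  ],
)

```text
t: 4.47
eef_pos: [0.4961, 0.07, 0.0483]
tool_rot: [-0.0, 0.707, 0.707, -0.0]
contact_force: [-3.6, 0.3, 2.1]
gripper_width: 0.001
```

Emit:
carry_out(
  moves=[
    [[0,0,0],[0,0.2,0],0],
    [[0,0,0],[0,0.3,0],0],
  ],
)

```text
t: 4.72
eef_pos: [0.4993, 0.07, 0.0483]
tool_rot: [0.0, 0.707, 0.707, 0.0]
contact_force: [-3.9, -0.2, 1.4]
gripper_width: -0.001
```

Emit:
carry_out(
  moves=[
    [[0,0,0],[0,0.2,0],0],
    [[0,0,0],[0,0.4,0],0],
  ],
)

```text
t: 4.97
eef_pos: [0.5014, 0.0698, 0.048]
tool_rot: [-0.001, 0.707, 0.707, -0.001]
contact_force: [-10.4, -0.1, 6.7]
gripper_width: -0.002
```

Emit:
carry_out(
  moves=[
    [[0,0,0],[0,0.2,0],0],
    [[0,0,0],[0,0.3,0],0],
  ],
)

```text
t: 5.22
eef_pos: [0.5016, 0.0698, 0.0474]
tool_rot: [-0.003, 0.707, 0.707, -0.004]
contact_force: [-15.6, 0.8, 10.0]
gripper_width: 0.001
```

The stop is felt: force rose from 4 to 15.6 N with no further travel at x=0.5015. I'll hold briefly, retreat, and work out the frame's edge.

Emit:
carry_out(
  moves=[
    [[0,0,0],[0,0,0],0],
    [[0,0,0],[0,0,0],0],
    [[0,0,0],[0,0,0],0],
    [[0,0,0],[0,-3,0],0],
    [[0,0,0],[0,-5,0],0],
  ],
)

```text
t: 5.85
eef_pos: [0.4564, 0.0702, 0.0485]
tool_rot: [0.001, 0.707, 0.707, 0.001]
contact_force: [-0.7, 0.5, -0.3]
gripper_width: 0.002
```

Emit:
carry_out(
  moves=[
    [[0,0,0],[0,0,-6],0],
    [[0,0,0],[0,0,-12],0],
    [[0,0,0],[0,0,-18],0],
    [[0,0,0],[0,0,-24],0],
    [[0,0,0],[0,0,-27],0],
  ],
)

```text
t: 6.48
eef_pos: [0.4583, 0.0703, 0.3227]
tool_rot: [0.002, 0.707, 0.707, 0.004]
contact_force: [-0.2, 0.8, -1.2]
gripper_width: 0.001
```

Run:
```python
from h import *
i=np.load("w1.npy",allow_pickle=True).item()
s=bot.camera_info("side"); 
for a,b in [((533,101),(297,162)),((493,348),(231.5,204.5)),((533,101),(231.5,204.5)),((493,348),(297,162))]:
    r=[ray(i,a),ray(s,b)]; X=tri(r); print(X.round(4),[round(float(np.linalg.norm(np.cross(d,X-p))),4) for p,d in r])
o=bot.get_obs(); print(o["eef_pos"].round(4),o["t"])
j,im=snap("wrist","w2")
for l in ["fence","tile_c"]:
    print(l,[(round(float(d["score"]),2),cv2.boxPoints(cv2.minAreaRect(np.argwhere(d["region"])[:,::-1].astype(np.float32))).round().tolist()) for d in bot.silhouettes(l,"wrist")])
np.save("w2.npy",j,allow_pickle=True)
for d in bot.silhouettes("tile_c","wrist")[:1]:
    for p in cv2.boxPoints(cv2.minAreaRect(np.argwhere(d["region"])[:,::-1].astype(np.float32))): print(onz(j,p,.046).round(4))
for d in bot.silhouettes("fence","wrist")[:1]:
    for p in cv2.boxPoints(cv2.minAreaRect(np.argwhere(d["region"])[:,::-1].astype(np.float32))): print("f",onz(j,p,.038).round(4))
```

```text
[0.4763 0.1311 0.3505] [0.0213, 0.0213]
[0.5948 0.0647 0.2037] [0.0741, 0.0741]
[0.5871 0.1547 0.2073] [0.0011, 0.0011]
[ 0.5924 -0.0217  0.2001] [0.0004, 0.0004]
[0.4583 0.0703 0.3227] 6.475
fence [(0.7, [[429.0, 239.0], [436.0, 166.0], [443.0, 166.0], [437.0, 239.0]])]
tile_c [(0.65, [[356.0, 164.0], [435.0, 164.0], [435.0, 242.0], [356.0, 242.0]])]
[0.5087 0.1198 0.046 ]
[0.6025 0.1196 0.046 ]
[0.6116 0.0234 0.046 ]
[0.5117 0.0238 0.046 ]
f [0.6063 0.0255 0.038 ]
f [0.6062 0.1174 0.038 ]
f [0.6156 0.1166 0.038 ]
f [0.6163 0.0245 0.038 ]
```

Tile and fence now touch in the picture. The frame edge middle is about (0.590, 0.067, 0.203), giving θ≈1.22. I'll go behind the frame and sweep it down along its arc.

Emit:
carry_out(
  moves=[
    [[0,0,0],[0,6,0],0],
    [[0,0,0],[0,12,0],0],
    [[0,0,0],[0,18,0],0],
    [[0,0,0],[0,20,0],0],
    [[0,0,0],[0,20,0],0],
  ],
)

```text
t: 7.35
eef_pos: [0.6565, 0.0697, 0.3153]
tool_rot: [-0.001, 0.707, 0.707, -0.002]
contact_force: [-0.3, 0.2, 0.0]
gripper_width: -0.003
```

Emit:
carry_out(
  moves=[
    [[0,0,0],[0,0,5],0],
    [[0,0,0],[0,0,10],0],
    [[0,0,0],[0,0,12],0],
    [[0,0,0],[0,-2,12],0],
    [[0,0,0],[0,-4,12],0],
  ],
)

```text
t: 7.98
eef_pos: [0.6155, 0.0701, 0.1987]
tool_rot: [0.0, 0.707, 0.707, 0.0]
contact_force: [-0.5, 0.7, 0.6]
gripper_width: 0.001
```

Emit:
carry_out(
  moves=[
    [[0,0,0],[0,-1.6,0],0],
    [[0,0,0],[0,-3.6,0.9],0],
    [[0,0,0],[0,-5.5,2.0],0],
    [[0,0,0],[0,-7.0,3.4],0],
    [[0,0,0],[0,-8.4,5.0],0],
  ],
)

```text
t: 8.6
eef_pos: [0.5324, 0.0702, 0.1495]
tool_rot: [0.001, 0.707, 0.707, 0.001]
contact_force: [1.5, 0.1, 0.2]
gripper_width: 0.005
```

Emit:
carry_out(
  moves=[
    [[0,0,0],[0,-1.0,1.8],0],
    [[0,0,0],[0,-1.9,3.7],0],
    [[0,0,0],[0,-2.3,5.0],0],
    [[0,0,0],[0,-2.5,6.0],0],
  ],
)

```text
t: 9.1
eef_pos: [0.5072, 0.0701, 0.0883]
tool_rot: [0.0, 0.707, 0.707, 0.0]
contact_force: [0.6, 0.1, 0.4]
gripper_width: 0.0
```

Emit:
carry_out(
  moves=[
    [[0,0,0],[0,0,0.6],0],
    [[0,0,0],[0,0,1.1],0],
    [[0,0,0],[0,0,1.4],0],
  ],
)

```text
t: 9.48
eef_pos: [0.5073, 0.0701, 0.0743]
tool_rot: [0.0, 0.707, 0.707, 0.0]
contact_force: [-1.2, 0.4, 5.0]
gripper_width: -0.001
```

Emit:
carry_out(
  moves=[
    [[0,0,0],[0,0,0.2],0],
    [[0,0,0],[0,0,0.3],0],
    [[0,0,0],[0,0,0.3],0],
  ],
)

```text
t: 9.85
eef_pos: [0.5071, 0.0701, 0.0717]
tool_rot: [0.0, 0.707, 0.707, 0.0]
contact_force: [-2.1, -0.5, 4.1]
gripper_width: 0.001
```

Emit:
carry_out(
  moves=[
    [[0,0,0],[0,0,-4],0],
    [[0,0,0],[0,-1,-10],0],
    [[0,0,0],[0,-1,-14],0],
    [[0,0,0],[0,-1,-14],0],
    [[0,0,0],[0,-1,-14],0],
  ],
)

```text
t: 10.48
eef_pos: [0.4967, 0.0699, 0.2109]
tool_rot: [-0.0, 0.707, 0.707, -0.0]
contact_force: [-0.6, 0.1, -0.0]
gripper_width: 0.001
```

Run:
```python
from h import *
o=bot.get_obs(); print(o["eef_pos"].round(4),o["t"],o["joint_vel"].round(3))
j,im=snap("wrist","w3"); np.save("w3.npy",j,allow_pickle=True)
print(j["position"])
d,ims=snap("side","side3")
c=proj(j,[.484,.137,.053])[0];print(c); x,y=c.round().astype(int)
cs=proj(d,[.484,.137,.053])[0];print(cs); xs,ys=cs.round().astype(int)
A=cv2.resize(im[y-40:y+40,x-40:x+40,::-1],(400,400),interpolation=cv2.INTER_CUBIC)
B=cv2.resize(ims[ys-75:ys+25,xs-70:xs+60,::-1],(400,308),interpolation=cv2.INTER_CUBIC)
q=np.zeros((400,800,3),np.uint8);q[:,:400]=A;q[:308,400:]=B;cv2.imwrite("pics/c3.png",q); print(x,y,xs,ys)
```

```text
[0.4967 0.0699 0.2109] 10.475 [-0.     0.023 -0.002  0.016  0.     0.003 -0.001]
[0.49596282 0.13843854 0.3370304 ]
[300.30889924 148.65803122]
[284.10068687 287.83253095]
300 149 284 288
```

View pics/c3.png

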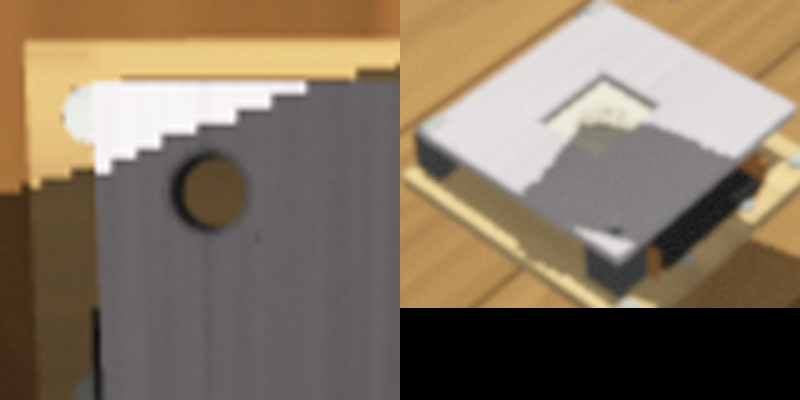

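The frame is down over the tile, and the pin hole is visible at wrist px (301.6,147.1) with the lug hole lined up beneath it. Next: the hole position and the obstacles around the pin, then a look at the pin.

Run:
```python
from h import *
j=np.load("w3.npy",allow_pickle=True).item(); i=np.load("w1.npy",allow_pickle=True).item()
im=cv2.imread("pics/w3.png"); g=cv2.resize(cv2.cvtColor(im,cv2.COLOR_BGR2GRAY)[134:160,288:316],None,fx=8,fy=8,interpolation=cv2.INTER_CUBIC)
hsv=cv2.resize(im[134:160,288:316],None,fx=8,fy=8,interpolation=cv2.INTER_CUBIC).astype(int)
m=((np.abs(hsv[:,:,2]-hsv[:,:,0])>25)|(g<75)).astype(np.uint8)
n,l,st,ce=cv2.connectedComponentsWithStats(m); k=l[13*8,14*8]; print(st[k],ce[k])
c,_=cv2.findContours((l==k).astype(np.uint8),0,1); e=cv2.fitEllipse(max(c,key=len)); print(e)
p=(288-.5+(e[0][0]+.5)/8,134-.5+(e[0][1]+.5)/8); print(p)
for z in (.053,.0575): print("hole",onz(j,p,z).round(4))
print("lug w1",onz(i,(340.0,138.4),.044).round(4))
print("lug w1",onz(i,(340.0,138.4),.044).round(4))
a,b=bot.camera_info("scene"),bot.camera_info("side")
for nm,u,v in [("decoyL",(243,300),(391.5,160)),("decoyR",(306.5,296.5),(333,167)),("jar",(228,271),(420,184)),("offcut",(212,357),(404,154)),("pin",(275.2,310),(358.7,152))]:
    print(nm,tri([ray(a,u),ray(b,v)]).round(3))
```

```text
[   46    39   123   136 12593] [106.37473199 106.65036131]
((106.4205322265625, 106.63626098632812), (120.73612213134766, 131.58477783203125), 177.13267517089844)
(300.8650665283203, 146.89203262329102)
hole [0.4845 0.1384 0.053 ]
hole [0.4847 0.1384 0.0575]
lug w1 [0.4833 0.1373 0.044 ]
lug w1 [0.4833 0.1373 0.044 ]
decoyL [ 0.545 -0.295  0.085]
decoyR [ 0.632 -0.188  0.081]
jar [ 0.448 -0.263  0.083]
offcut [ 0.58  -0.412  0.026]
pin [ 0.618 -0.266  0.088]
```

Emit:
carry_out(
  moves=[
    [[0,0,0],[-5,2,-3],3.5],
    [[0,0,0],[-11,4,-4],3.5],
    [[0,0,0],[-17,6,-4],3.5],
    [[0,0,0],[-23,8,-4],3.5],
    [[0,0,0],[-29,10,-4],3.5],
  ],
)

```text
t: 11.2
eef_pos: [0.5958, -0.2181, 0.2496]
tool_rot: [-0.001, 0.707, 0.707, -0.001]
contact_force: [0.3, 0.9, 0.3]
gripper_width: 0.406
```

Emit:
carry_out(
  moves=[
    [[0,0,0],[-4,2,0],3.5],
    [[0,0,0],[-4.5,2.2,0],3.5],
    [[0,0,0],[-4.5,2.2,0],3.5],
    [[0,0,0],[-4.5,2.2,0],3.5],
  ],
)

```text
t: 11.7
eef_pos: [0.6177, -0.2593, 0.2507]
tool_rot: [-0.001, 0.706, 0.708, 0.0]
contact_force: [0.8, 0.5, 0.6]
gripper_width: 0.41
```

Run:
```python
from h import *
o=bot.get_obs(); print(o["eef_pos"].round(4),o["tool_rot"].round(4),o["t"],o["gripper_width"])
j,im=snap("wrist","w4"); np.save("w4.npy",j,allow_pickle=True); print(j["position"],proj(j,[[.618,-.266,.091],[.618,-.266,.049]]))
```

```text
[ 0.6177 -0.2593  0.2507] [-8.000e-04  7.063e-01  7.079e-01  1.000e-04] 11.7 0.4100062350701689
[ 0.61687367 -0.19093547  0.37701544] [[316.21155802 234.96009298]
 [316.07283731 224.40795535]]
```

View pics/w4.png

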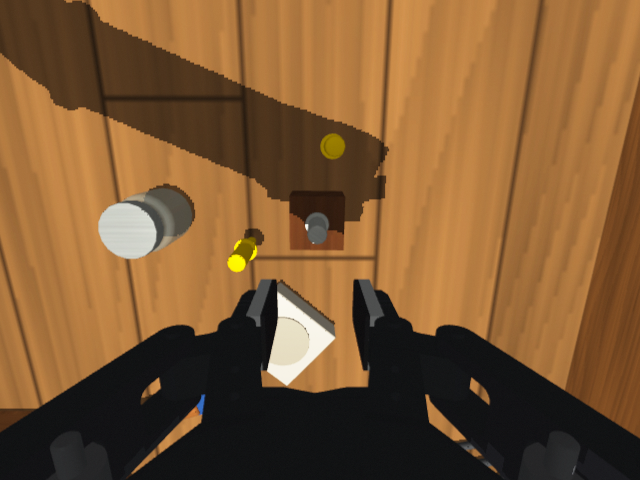

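The steel pin's top is at (317,236), within a pixel of the prediction for (0.618,-0.266). Yellow decoys are at (332,147) and (238,262), with the jar at (130,228), all clear of the fingers. I'll measure the pin from this view and close in.

Emit:
carry_out(
  moves=[
    [[0,0,0],[0,0,4],4],
    [[0,0,0],[0,0,8],4],
    [[0,0,0],[0,0,8],4],
    [[0,0,0],[0,0,8],4],
  ],
)

```text
t: 12.25
eef_pos: [0.6187, -0.2612, 0.1731]
tool_rot: [0.001, 0.707, 0.707, 0.001]
contact_force: [0.8, 0.2, 1.0]
gripper_width: 0.47
```

Run:
```python
from h import *
i=np.load("w4.npy",allow_pickle=True).item()
print("w4 top",onz(i,(317.3,236),.091).round(4))
o=bot.get_obs(); print(o["eef_pos"].round(4),o["tool_rot"].round(4),o["t"],o["joint_vel"].round(3))
j,im=snap("wrist","w5"); np.save("w5.npy",j,allow_pickle=True); print(j["position"])
c=proj(j,[[.618,-.266,.091]])[0]; print(c)
for d in bot.silhouettes("pin_grip","wrist"): 
    ys,xs=np.where(d["region"]); print(d["score"],d["location"],xs.min(),xs.max(),ys.min(),ys.max())
x,y=c.astype(int); print(x,y)
cv2.imwrite("pics/c5.png",cv2.resize(im[y-50:y+50,x-60:x+60,::-1],(720,600),interpolation=cv2.INTER_CUBIC))
```

```text
w4 top [ 0.619 -0.267  0.091]
[ 0.6187 -0.2612  0.1731] [9.000e-04 7.069e-01 7.074e-01 5.000e-04] 12.25 [ 0.004 -0.014  0.007 -0.018  0.002 -0.005 -0.001]
[ 0.61763295 -0.19253952  0.29920929]
[314.69294122 261.83744737]
0.92 [220.4, 280.8] 198 239 256 307
0.89 [312.9, 247.2] 300 330 228 272
0.84 [333.6, 140.3] 320 353 126 157
314 261
```

View pics/c5.png

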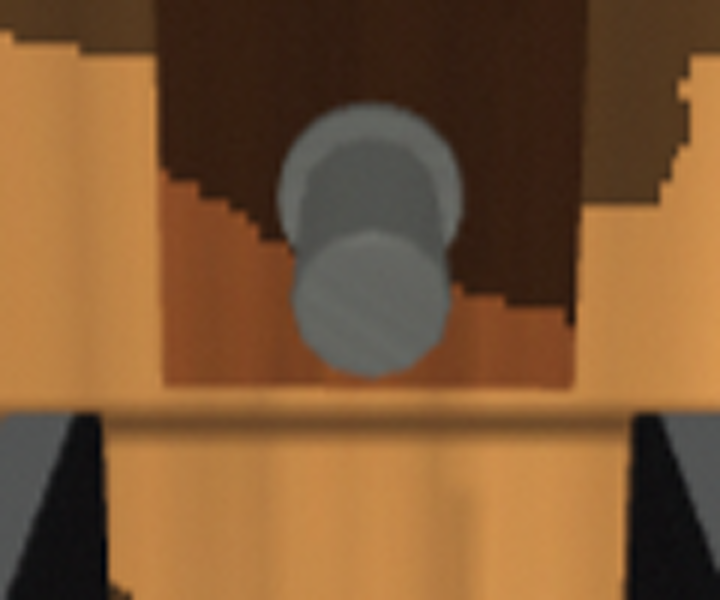

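Emit:
carry_out(
  moves=[
    [[0,0,0],[-0.5,0,3],4],
    [[0,0,0],[-0.5,0,6],4],
    [[0,0,0],[-0.5,0,8.5],4],
    [[0,0,0],[-0.5,0,10.3],4],
    [[0,0,0],[-0.5,0,10.3],4],
  ],
)

```text
t: 12.98
eef_pos: [0.6175, -0.2663, 0.0679]
tool_rot: [-0.001, 0.707, 0.707, -0.0]
contact_force: [0.1, 0.1, 0.4]
gripper_width: 0.467
```

Emit:
carry_out(
  moves=[
    [[0,0,0],[0,0,0],1.5],
    [[0,0,0],[0,0,0],1.5],
    [[0,0,0],[0,0,0],1.5],
    [[0,0,0],[0,0,0],1.5],
    [[0,0,0],[0,0,0],1.5],
  ],
  newtons=80,
)

```text
t: 13.6
eef_pos: [0.6188, -0.2669, 0.0699]
tool_rot: [0.001, 0.707, 0.707, 0.001]
contact_force: [-1.4, -1.0, 5.9]
gripper_width: 0.196
```

Emit:
carry_out(
  moves=[
    [[0,0,0],[0,0,0],0],
    [[0,0,0],[0,0,-1.5],0],
    [[0,0,0],[0,0,-4],0],
    [[0,0,0],[0,0,-8],0],
    [[0,0,0],[0,0,-12],0],
  ],
)

```text
t: 14.22
eef_pos: [0.6174, -0.2663, 0.1901]
tool_rot: [-0.0, 0.707, 0.707, -0.0]
contact_force: [-0.0, 0.2, -1.2]
gripper_width: 0.193
```

Emit:
carry_out(
  moves=[
    [[0,0,0],[6,-2,0],0],
    [[0,0,0],[12,-4,0],0],
    [[0,0,0],[18,-6,0],0],
    [[0,0,0],[24,-8,0],0],
    [[0,0,0],[30,-10,0],0],
  ],
)

```text
t: 14.85
eef_pos: [0.5181, 0.0318, 0.1893]
tool_rot: [0.0, 0.707, 0.707, 0.0]
contact_force: [1.1, 0.9, -0.7]
gripper_width: 0.189
```

Emit:
carry_out(
  moves=[
    [[0,0,0],[4,-2,0],0],
    [[0,0,0],[8,-3.4,0],0],
    [[0,0,0],[8,-3.4,0],0],
    [[0,0,0],[8,-3.4,0],0],
  ],
)

```text
t: 15.35
eef_pos: [0.4851, 0.1095, 0.1889]
tool_rot: [0.0, 0.707, 0.707, 0.0]
contact_force: [0.2, -0.9, -1.1]
gripper_width: 0.188
```

Run:
```python
from h import *
o=bot.get_obs(); print(o["eef_pos"].round(4),o["tool_rot"].round(4),o["t"],o["joint_vel"].round(3),o["gripper_width"])
j,im=snap("wrist","w6"); np.save("w6.npy",j,allow_pickle=True); print(j["position"])
for d in bot.silhouettes("pin_grip","wrist"): 
    ys,xs=np.where(d["region"]); print(d["score"],d["location"],xs.min(),xs.max(),ys.min(),ys.max())
```

```text
[0.4851 0.1095 0.1889] [3.000e-04 7.072e-01 7.071e-01 1.000e-04] 15.35 [ 0.019  0.007  0.015 -0.002  0.001 -0.002  0.   ] 0.18799712777933378
[0.48429686 0.1780849  0.31503666]
0.56 [314.5, 317.2] 291 338 258 361
```

View pics/w6.png

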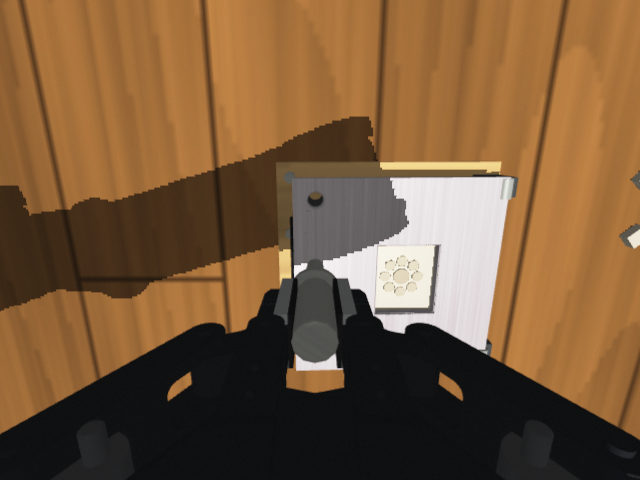

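The pin is held. Its foot is at (315,263), its top at (315,341), and the hole is at (315.5,198.5). I'll overlay the predicted outlines to find any bias.

Run:
```python
from h import *
j=np.load("w6.npy",allow_pickle=True).item(); im=cv2.imread("pics/w6.png")
t=np.array([.4851,.1095,.1889]); f0=t[2]+.002-.062
a=np.linspace(0,2*np.pi,60); C=np.c_[np.cos(a),np.sin(a)]
def cir(x,y,z,r): return proj(j,np.c_[C*r+[x,y],np.full(60,z)])
x0,y0,s=275,180,8
def draw(v,p,col): cv2.polylines(v,[((p-[x0-.5,y0-.5])*s).round().astype(int)],True,col,1)
big=cv2.resize(im[180:370,275:355],None,fx=s,fy=s,interpolation=cv2.INTER_CUBIC)
draw(big,cir(t[0],t[1],f0+.082,.009),(0,255,0)); draw(big,cir(t[0],t[1],f0+.036,.012),(0,255,0)); draw(big,cir(t[0],t[1],f0+.001,.005),(0,255,0))
draw(big,cir(.4846,.1384,.0575,.00625),(0,0,255))
print(big.shape)
A=cv2.resize(big[0:40*s],(640,320)); B=big[70*s:190*s]; B=cv2.resize(B,(400,600))
o=np.zeros((600,800,3),np.uint8); o[:,:400]=B
h=big[8*s:38*s,22*s:62*s]; o[:300,400:]=cv2.resize(h,(400,300))
k=big[70*s:110*s,20*s:60*s]; o[300:,400:700]=cv2.resize(k,(300,300))
cv2.imwrite("pics/c6.png",o)
```

```text
(1520, 640, 3)
```

View pics/c6.png

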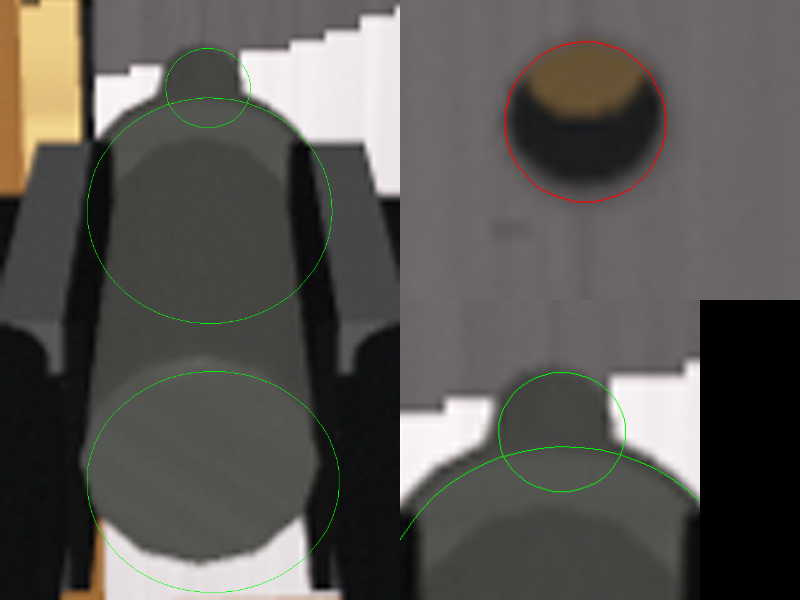

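In the overlay the hole matches (0.4847,0.1389). The held pin seems about 0.7 mm off in x, and either several mm lower in the grip or shifted in y. I'll check that against the fixed cameras.

Run:
```python
from h import *
o=bot.get_obs(); t=o["eef_pos"]; print(t.round(4),o["t"])
a=np.linspace(0,2*np.pi,40); C=np.c_[np.cos(a),np.sin(a)]
O=np.zeros((600,800,3),np.uint8)
for k,n in enumerate(["scene","side"]):
    i,im=snap(n,n+"6"); im=im[:,:,::-1]
    for d in bot.silhouettes("pin_grip",n): 
        ys,xs=np.where(d["region"]); print(n,round(float(d["score"]),2),np.round(d["location"],1),xs.min(),xs.max(),ys.min(),ys.max())
    c=proj(i,[t[0],t[1],t[2]-.02])[0].round().astype(int); print(n,c)
    w=25; s=16; v=cv2.resize(np.ascontiguousarray(im[c[1]-w:c[1]+w,c[0]-w:c[0]+w]),None,fx=s,fy=s,interpolation=cv2.INTER_CUBIC)
    print(n,"pred foot/top",proj(i,[[t[0],t[1],t[2]-.06],[t[0],t[1],t[2]+.022]]).round(1).tolist())
    r=v.copy()
    for z,rad in [(-.06,.005),(-.024,.012)]:
        p=proj(i,np.c_[C*rad+t[:2],np.full(40,t[2]+z)])
        cv2.polylines(v,[((p-c+w+.5)*s).round().astype(int)],True,(0,255,0),1)
    O[:400,k*400:k*400+400]=v[200:600,200:600] if 0 else cv2.resize(v,(400,400))
cv2.imwrite("pics/c7.png",O[:400])
```

```text
[0.4854 0.1087 0.1886] 15.45
scene 0.72 [304.9 311. ] 303 311 296 322
scene 0.59 [345.8 186.6] 345 352 168 194
scene 0.46 [244.2 309.6] 239 249 299 325
scene [350 182]
scene pred foot/top [[349.5, 194.7], [350.7, 168.3]]
side 0.65 [291.5 233.1] 286 296 215 251
side 0.56 [329.1 174.6] 328 336 165 193
side 0.53 [391.  173.1] 386 395 160 189
side [293 233]
side pred foot/top [[293.3, 250.0], [292.7, 214.9]]
```

View pics/c7.png

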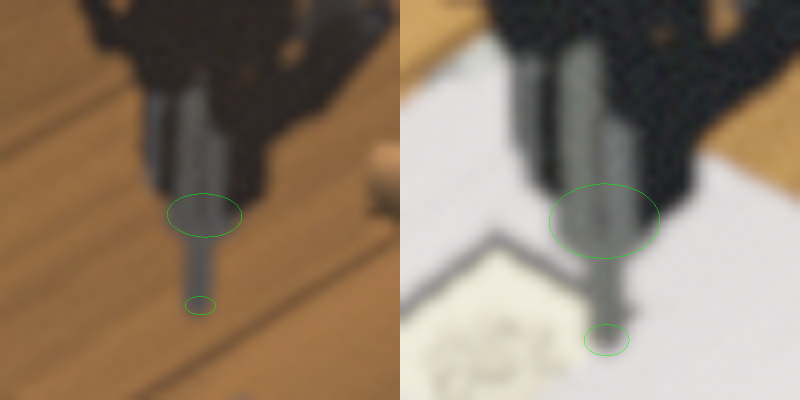

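The fixed cameras agree that the pin foot is centred under the TCP at the expected height, so the mismatch comes from the wrist camera's calibration. I'll bring the foot level with the hole, 12 mm beside it, so that bias cancels.

Emit:
carry_out(
  moves=[
    [[0,0,0],[1,0,3],0],
    [[0,0,0],[1.8,0,6],0],
    [[0,0,0],[1.8,0,6.5],0],
    [[0,0,0],[1.8,0,6.5],0],
    [[0,0,0],[1.8,0,6.5],0],
  ],
)

```text
t: 16.27
eef_pos: [0.4859, 0.1278, 0.1244]
tool_rot: [0.0, 0.707, 0.707, 0.001]
contact_force: [0.1, -0.7, -1.0]
gripper_width: 0.189
```

Run:
```python
from h import *
o=bot.get_obs(); t=o["eef_pos"]; print(t.round(4),o["t"],o["contact_force"].round(1),o["joint_vel"].round(3))
j,im=snap("wrist","w8"); np.save("w8.npy",j,allow_pickle=True)
im=np.ascontiguousarray(im[:,:,::-1])
print("foot,hole pred",proj(j,[[t[0],t[1],t[2]-.06],[.4847,.1389,.0575]]).round(1))
c=proj(j,[t[0],t[1]+.006,t[2]-.06])[0].round().astype(int); s=12
v=cv2.resize(im[c[1]-25:c[1]+25,c[0]-33:c[0]+33],None,fx=s,fy=s,interpolation=cv2.INTER_CUBIC)
a=np.linspace(0,2*np.pi,40); C=np.c_[np.cos(a),np.sin(a)]
def cir(x,y,z,r,col):
    p=proj(j,np.c_[C*r+[x,y],np.full(40,z)]); cv2.polylines(v,[((p-c+[33,25]+np.array(.5))*s).round().astype(int)],True,col,1)
cir(t[0],t[1],t[2]-.06,.004,(0,255,0)); cir(t[0],t[1],t[2]-.056,.005,(0,255,0)); cir(.4847,.1389,.0575,.00625,(0,0,255)); print(c,v.shape)
cv2.imwrite("pics/c8.png",v)
```

```text
[0.4859 0.1278 0.1244] 16.275 [ 0.1 -0.7 -1. ] [-0.001 -0.003 -0.001 -0.     0.001 -0.003 -0.001]
foot,hole pred [[316.  266.6]
 [314.  245.3]]
[316 257] (600, 792, 3)
```

View pics/c8.png

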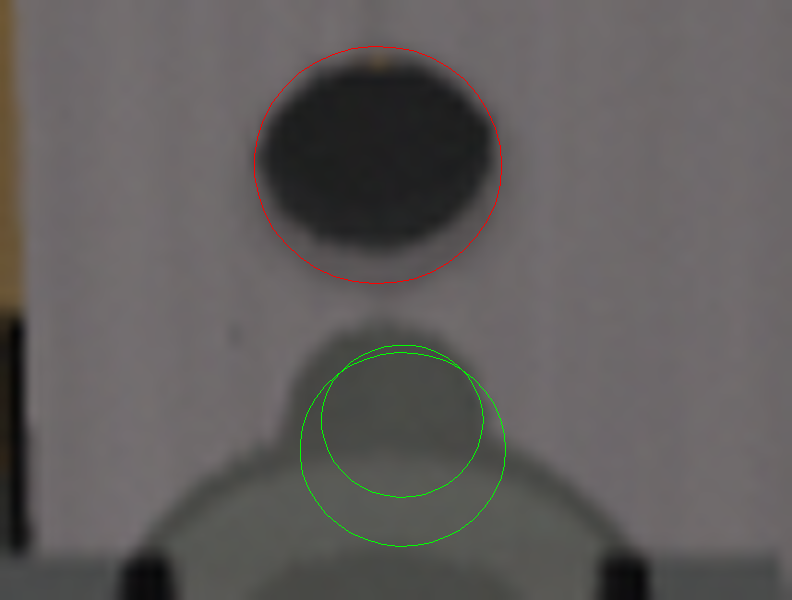

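The crop shows the hole centre at about (376,165) and the foot centre at about (388,395). That makes the relative move −0.6 mm in x and about +9.8 mm in y, which also agrees with the jig geometry (y≈0.1376). I'll try the insertion while watching force.

Emit:
carry_out(
  moves=[
    [[0,0,0],[0.98,-0.07,0],0],
    [[0,0,0],[0.98,-0.07,0.3],0],
    [[0,0,0],[0.98,-0.07,0.6],0],
    [[0,0,0],[0.98,-0.07,0.9],0],
    [[0,0,0],[0.98,-0.07,1.1],0],
  ],
)

```text
t: 16.95
eef_pos: [0.4844, 0.1376, 0.1121]
tool_rot: [0.0, 0.707, 0.707, -0.0]
contact_force: [0.2, -0.7, -0.3]
gripper_width: 0.188
```

Emit:
carry_out(
  moves=[
    [[0,0,0],[0,0,0.2],0],
    [[0,0,0],[0,0,0.4],0],
  ],
)

```text
t: 17.2
eef_pos: [0.4844, 0.1377, 0.1082]
tool_rot: [0.0, 0.707, 0.707, 0.0]
contact_force: [0.9, -0.1, -1.2]
gripper_width: 0.187
```

No contact so far; the foot is at z≈0.048, inside the frame hole. I'll continue into the lug.

Emit:
carry_out(
  moves=[
    [[0,0,0],[0,0,0.3],0],
    [[0,0,0],[0,0,0.6],0],
    [[0,0,0],[0,0,0.9],0],
  ],
)

```text
t: 17.58
eef_pos: [0.4844, 0.1378, 0.0991]
tool_rot: [0.0, 0.707, 0.707, 0.0]
contact_force: [1.0, -0.9, -0.4]
gripper_width: 0.194
```

Emit:
carry_out(
  moves=[
    [[0,0,0],[0,0,0.4],0],
    [[0,0,0],[0,0,0.8],0],
    [[0,0,0],[0,0,1.0],0],
  ],
)

```text
t: 17.95
eef_pos: [0.4844, 0.1378, 0.0891]
tool_rot: [0.0, 0.707, 0.707, 0.0]
contact_force: [1.4, -1.3, -0.0]
gripper_width: 0.189
```

Emit:
carry_out(
  moves=[
    [[0,0,0],[0,0,0.4],0],
    [[0,0,0],[0,0,0.8],0],
  ],
)

```text
t: 18.2
eef_pos: [0.4844, 0.1378, 0.0812]
tool_rot: [0.0, 0.707, 0.707, 0.0]
contact_force: [0.7, -0.5, 5.4]
gripper_width: 0.193
```

Emit:
carry_out(
  moves=[
    [[0,0,0],[0,0,0.2],0],
    [[0,0,0],[0,0,0.3],0],
  ],
)

```text
t: 18.45
eef_pos: [0.4844, 0.1379, 0.0786]
tool_rot: [0.0, 0.707, 0.707, 0.0]
contact_force: [-1.0, -0.6, 7.3]
gripper_width: 0.191
```

Emit:
carry_out(
  moves=[
    [[0,0,0],[0,0,0.1],0],
    [[0,0,0],[0,0,0.2],0],
  ],
)

```text
t: 18.7
eef_pos: [0.4845, 0.1379, 0.0776]
tool_rot: [-0.0, 0.707, 0.707, 0.0]
contact_force: [-6.3, -3.0, 26.4]
gripper_width: 0.193
```

The hard stop is reached: force jumped from 7 to 26 N at z=0.0776, against 0.077 expected. I'll hold and verify.

Emit:
carry_out(
  moves=[
    [[0,0,0],[0,0,0.05],0],
    [[0,0,0],[0,0,0.05],0],
    [[0,0,0],[0,0,0.05],0],
    [[0,0,0],[0,0,0.05],0],
  ],
)

```text
t: 19.2
eef_pos: [0.4844, 0.1379, 0.0776]
tool_rot: [0.0, 0.707, 0.707, 0.0]
contact_force: [-5.3, -3.2, 24.1]
gripper_width: 0.191
```

Run:
```python
from h import *
o=bot.get_obs(); t=o["eef_pos"]; print(t.round(4),o["tool_rot"].round(4),o["t"],o["contact_force"].round(1),o["torque"].round(2),o["gripper_width"])
i,im=snap("side","side9"); k,sc=snap("scene","scene9")
c=proj(i,[.53,.09,.06])[0].astype(int); A=cv2.resize(im[c[1]-75:c[1]+60,c[0]-68:c[0]+67,::-1],(600,600),interpolation=cv2.INTER_CUBIC)
cv2.imwrite("pics/c9.png",A); print(c)
```

```text
[0.4844 0.1379 0.0776] [0.000e+00 7.072e-01 7.070e-01 2.000e-04] 19.2 [-5.3 -3.2 24.1] [-0.66  1.27  0.02] 0.19125118509651712
[282 259]
```

View pics/c9.png

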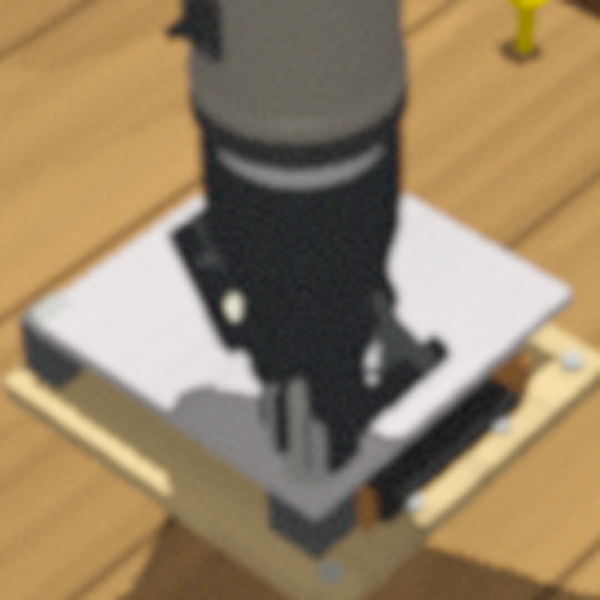

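The frame lies level on the lug with the pin held in its corner. I'll relieve the small side load and add slight pressure to confirm the stop is hard.

Emit:
carry_out(
  moves=[
    [[0,0,0],[-0.03,-0.05,0.05],0],
    [[0,0,0],[-0.03,-0.05,0.1],0],
    [[0,0,0],[-0.03,-0.05,0.1],0],
    [[0,0,0],[-0.03,-0.05,0.1],0],
  ],
)

```text
t: 19.8
eef_pos: [0.4845, 0.1379, 0.0775]
tool_rot: [0.0, 0.707, 0.707, 0.001]
contact_force: [-8.1, -3.2, 33.8]
gripper_width: 0.19
```

+10 N moved it only 0.1 mm, so it is a hard stop. Handing in while holding.

Run:
```python
from station import bot
o=bot.get_obs(); print(o["t"],o["eef_pos"],o["contact_force"]); print(bot.hand_in())
```

```text
19.8 [0.48447623 0.13787607 0.07750625] [-8.06940554 -3.24587427 33.81895528]
the job is handed in; nothing more can be done
None
```

The job is handed in at t = 19.8 s, with the gripper still holding the pin and pressing down at about 34 N. The hand-in gave no verdict, so success is judged only from the checks below.

**What I did**
- **Tile:** I pushed it back until the force rose from about 4 N to 15.6 N with no further travel. The wrist camera then showed tile and stop touching.
- **Frame:** I swung it down along its arc with closed fingers, then pressed it down on the tile.
- **Pin:** I took the steel pin from its stand, not the yellow ones. I lined it up beside the hole with the wrist camera and lowered it through the frame into the lug with no contact on the way.

**Last checks**
- **Frame shut:** the pin stops hard at a tool height of 77.5 mm, where about 77 mm was expected. Another 10 N moved it only 0.1 mm, and the side picture shows the frame level.
- **Pin depth:** the foot is about 26 mm below the lug's mouth, where 22.5 mm is needed. This assumes the pin did not slip in the grip, and I did not see the foot itself. The tool is upright.
- **Bystanders:** the arm kept well clear of the mallet, jar and offcut by plan. I did not measure them again at the end.

**What disagreed**
- The wrist camera showed the held pin about 7% too small and 1–2 mm off, while the two fixed cameras agreed with the arm's own position. I used only its relative pin-to-hole measurement.
- A side load of about 8 N in x and 3 N in y remained at the end. A small shift to relieve it did not help.

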